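Set the bench stem gauge to its mark with the play taken up

TASK

Set the bench stem gauge: by its black post, draw the carriage back some 20 mm from where it stands, then bring it forward until the spindle has pressed the sprung anvil plunger in to its set mark (the black ring just meets the barrel's mouth: 4 mm in, 6 N), at no time 7 mm in or more. The post has play in the carriage: the last movement must be forward, so that the post is left against the front end of its play; then let go, and leave the things around the gauge where they are.

Things in the scene. Friction and masses are not known exactly. Their poses are not given: they have to be found in the camera images.
- base: Grey gauge base fixed to the bench, 310 x 90 mm, 22 mm thick, two steel rails on top (to 30 mm). Origin on the bench, on its centre line, 177 mm from the anvil end, 133 mm from the rear end. Its x axis is the line of travel: +x ('forward') points from the carriage to the anvil; y across, z up. Carriage and post slide along x only. All parts of the gauge have these axes.
- anvil: Grey anvil block on the forward end of the base, 50 (x) x 70 x 63 mm, top 85 mm above the bench. Origin at the foot of its rear face (the one towards the carriage), 22 mm above the bench and 120 mm ahead of the base's origin. It carries the barrel and the sprung plunger.
- barrel_root (a point): Point on the anvil block's rear face, 58 mm above the bench, where a fixed steel barrel (26 mm across) stands out 20 to 40 mm: how far is not measured. From its mouth stands a sprung plunger, 15 mm when free, with a 22 mm tip disc; pressed in along +x it pushes back 1.5 N per mm (stop at 13 mm). A black ring on it begins 4 mm from the mouth: pressed in 4 mm it meets the mouth, the set mark.
- carriage: Aluminium carriage, a rectangular frame 80 (x) x 76 x 45 mm, top 75 mm above the bench; origin mid-underside, 30 mm above the bench. Its window, 44 mm long, holds the 32 mm long hand slide: 12 mm of play in all. The carriage drags with about 9 N and stays where it is left, the hand slide with 2 N: pushing the post takes 2 N in the play, 11 N with the carriage, 17 N at the anvil's mark.
- post (a point): Black upright post on the hand slide, the part to hold: 18 mm (x) by 22 mm (y), free from 75 to 125 mm above the bench. This point is on its centre line, 105 mm above the bench. Its x in carriage_mid's frame shows the play: +6 mm at the front end (pushing the carriage forward), -6 mm at the rear end (pulling it back). Nothing above 85 mm stands within 60 mm of it.
- carriage_mid (a point): Centre of the carriage's window, at its top plane 75 mm above the bench. The carriage can go back 35 mm or more from any start; at the start its spindle may be short of the plunger or already pressing it.
- spindle_tip (a point): Forward end of the steel spindle (16 mm across) that stands 45 mm out of the carriage's front, 58 mm above the bench, 85 mm ahead of carriage_mid; it meets the plunger's tip disc. Pressed fast, the plunger resists more (0.1 N per mm/s): read the force at rest or moving slowly.
- bowl: White ceramic bowl, 90 mm across, 50 mm high; a bystander beside the gauge, not to be moved. Origin at its underside.
- pot: Black plant pot with a seedling, 66 mm across, pot 65 mm high; a bystander beside the gauge, not to be moved. Origin at its underside.
- rack: White tube block with six empty holes, 70 x 50 x 35 mm; a bystander beside the gauge, not to be moved. Origin at its underside.
- spatula: Thin steel weighing spatula, 170 x 13 x 5 mm, lying flat; a bystander beside the gauge, not to be moved. Origin at its underside.

How it is judged:
By the outcome, as a careful person would: the job done as asked, in the order asked, and still so for the second after the job is handed in, with the robot touching nothing.
It also fails if it takes over 54 s, if anything falls off the work surface, if the arm or the gripper's body presses on something with over 40 N, if the wrist force passes 120 N, or if a joint passes its speed limit or range.

ROBOT

A 6-joint arm with a two-finger parallel gripper is mounted at the origin on the work surface. World frame = base frame: x ahead of the robot, y to its left, z up, the work surface at z = 0. Lengths are in mm, angles in rad, forces in N, time in s.
With the tool pointing down it reaches from about 300 to 875 mm from the base axis. Payload 4.2 kg.
Tool frame: the origin (TCP) lies on the centre line of the jaws, within the pads' length; the fingertips stand 8 mm ahead of it and the grasp point (between the pads) lies 11 mm behind it; x points along the fingers, y is the direction in which the jaws open and shut, and the axes are right-handed (so a half turn about x gives the same grasp; the last joint's range is limited). The gripper opens to 85 mm and grips with 20 to 120 N. Pads are 22 mm wide; open, the fingers measure 114 mm over their backs; the gripper's body (76 mm by 85 mm) begins 54 mm behind the grasp point. The pads swing forward as they close: fully open they stand 13 mm farther back than shut.
Start: joints at [-1.182, 0.32, 1.565, -0, 1.257, -0.02], TCP at [228.571, -527.632, 239.338] pointing down, gripper open.
Joint ranges: [-3.11, 3.11], [-0.84, 2.01], [0.21, 2.61], [-1.34, 4.49], [0.05, 2.63], [-2.56, 2.56]. Speed limits (rad/s): [2.57, 2.57, 3.14, 3.14, 3.14, 3.14].

INTERFACE

Orientations are given as a 3x3 rotation matrix whose columns are the frame's x, y, z axes.
In Python, from bench import arm gives the robot as it stands. The module is installed in compiled form; this text tells all that it offers.
- The arm moves only by the tool arm_command, never from a script. Its argument "steps" is text: rows parted by semicolons, each of 5 numbers parted by spaces: the closure in counts, from 0 (fully open) to 255 (shut), then the shift along the tool's x, y, z in mm, then the turn about the tool's x in degrees. In form: gripper dx dy dz twist; .... A call has 1 to 5 rows; each row shifts and turns the commanded pose from where the row before left it, along the tool's axes as they then stand; what a row does not reach is not made up. A row lasts 1/12 s, in which the tool goes at most 41.7 mm and 7.16 degrees, less where a joint would pass 70% of its speed; a pose out of reach is approached as far as the arm can. A call with a gripper value outside its range is refused whole. The fingers move at their own pace and stop on an object; "newtons" is the grip in N (left out, the last holds). Time passes only in rows, so rows that do not move let the fingers close. It gives the time, the measured TCP pose, the force and the opening at its end, in the units of the state.
- arm.read_state(): the state, without advancing time (a new reading comes with each control period).
- arm.camera(name): name is "side" or "top" or "wrist"; returns the picture (420x560x3 uint8, red, green, blue); there is no depth.
- arm.calibration(name): a dict with "intrinsics" (3x3 intrinsics, pixels), "view" (4x4, takes a point from world to camera coordinates). Camera axes: x right, y down, z forward; pixel columns grow to the right and rows downward; lengths in mm; the calibration is good to about 2 mm. A picture is of the moment at which its call begins: read the wrist's pose just before it. calibration takes no time and is no camera call; for the wrist camera it gives the pose at the moment of the call.
- arm.job_done(): hands the job in, once; it reports no verdict.
Trained networks look in the newest picture that a camera, given by its name, has taken for a name from the list of things; names that differ only in an ending like _2 or _b are one class to them, and where a whole thing is asked for, a point or a joint stands for the part that bears it (a point fixed in the world has none). Each returns a list of dicts, best first, with "confidence" (0 to 1); they miss things now and then, are a little off and sometimes report something else, mostly with a low value. They report only what shows in the picture. A call takes as long as a camera call.
- arm.cut_out(camera, name): "pixels" (420x560 bool, what is visible of it) and "bbox" ([left, top, right, bottom] in pixels, round what is visible of it).
The state is a dict: "time_s": time; "qpos": joint angles; "joint_vel": joint speeds; "joint_torque": joint torques, N m; "ee_pos": TCP position; "tool_rot": TCP orientation; "contact_force": force on the tool from outside, world axes, zero at the start; "moment": the same for the moment, N m; "opening": finger opening in mm.
Only numpy, scipy, OpenCV 4.12 (cv2) and the standard library are available. Lean on these libraries where they do the work, as an engineer would, in place of code of your own. Each camera call takes 0.05 s, during which the arm holds its last target.

## Working session

There is one attempt and no reset: what is moved stays moved. The work goes in short steps, Python scripts to look and compute and a tool call to move; the robot and the scene stay as the last step left them, time stands still between calls to the robot, and variables do not carry over. Pictures are saved under pics/ and viewed, and the job is handed in when it is done.

Besides the shell and the picture viewer there is one more tool, called after ">>>" in YAML: its name, and indented under it one key for each argument. arm_command: Moves the arm, as the interface text tells. Its arguments: {"type":"object","properties":{"steps":{"type":"string"},"newtons":{"type":"number"}},"required":["steps"]}

```bash
mkdir -p pics
cat > h.py <<'E'
import numpy as np, cv2
from bench import arm
def snap(n,f):
    im=arm.camera(n); cv2.imwrite('pics/'+f,cv2.cvtColor(np.ascontiguousarray(im),cv2.COLOR_RGB2BGR)); return im
def ray(n,u,v,z,cal=None):
    c=cal or arm.calibration(n); K=np.array(c['intrinsics']);V=np.array(c['view'])
    R=V[:3,:3];t=V[:3,3]; o=-R.T@t; d=R.T@np.linalg.inv(K)@np.array([u,v,1.]); return o+d*(z-o[2])/d[2]
def proj(n,p,cal=None):
    c=cal or arm.calibration(n); K=np.array(c['intrinsics']);V=np.array(c['view'])
    q=K@(V[:3,:3]@np.asarray(p,float)+V[:3,3]); return q[:2]/q[2]
E
python3 - <<'E'
from h import *
np.set_printoptions(precision=3,suppress=True)
for n in('top','side','wrist'):
    snap(n,n+'0.png'); c=arm.calibration(n);print(n,np.array(c['intrinsics']),np.array(c['view']))
    if n!='wrist':
      for k in('base','anvil','carriage','post'):
        for r in arm.cut_out(n,k)[:2]:
            ys,xs=np.nonzero(r['pixels']); print(k,r['confidence'],r['bbox'],xs.mean(),ys.mean())
s=arm.read_state();print(s['time_s'],s['contact_force'],s['tool_rot'],s['opening'])
E
```

```text
top [[517.416   0.    285.084]
 [  0.    517.416 212.237]
 [  0.      0.      1.   ]] [[  0.016  -1.     -0.011   2.362]
 [ -0.987  -0.014  -0.16  597.921]
 [  0.16    0.013  -0.987 918.191]
 [  0.      0.      0.      1.   ]]
base 0.87 [178.4, 166.9, 341.5, 286.1] 257.9278559655129 227.15988335235198
carriage 0.57 [234.1, 204.2, 306.8, 265.8] 272.0254291163382 232.38397965670694
post 0.78 [264.1, 217.3, 290.1, 254.1] 276.0383877159309 234.88675623800384
side [[403.355   0.    281.6  ]
 [  0.    403.355 204.496]
 [  0.      0.      1.   ]] [[   0.949   -0.314   -0.019 -539.924]
 [  -0.255   -0.732   -0.632  212.644]
 [   0.185    0.604   -0.775  599.338]
 [   0.       0.       0.       1.   ]]
base 0.8 [226.0, 129.4, 308.7, 293.2] 269.74561713142725 215.61983762795623
anvil 0.6 [263.0, 130.9, 304.4, 177.6] 282.2659105229994 149.89729048519217
carriage 0.65 [235.7, 173.5, 295.4, 244.8] 266.6013986013986 218.44855144855146
carriage 0.49 [265.1, 129.3, 302.9, 175.4] 282.22242990654206 149.78940809968847
post 0.65 [249.8, 181.9, 283.1, 220.3] 265.9029374201788 203.45466155810985
wrist [[295.853   0.    274.096]
 [  0.    295.853 213.788]
 [  0.      0.      1.   ]] [[   0.397   -0.918    0.    -576.81 ]
 [  -0.883   -0.382    0.272  -35.854]
 [  -0.25    -0.109   -0.962  378.214]
 [   0.       0.       0.       1.   ]]
0.55 [ 0.008 -0.226 -0.555] [[ 0.     0.397 -0.918]
 [-0.    -0.918 -0.397]
 [-1.     0.     0.   ]] 85.24149053575623
```

Run:
```python
import cv2
for n,(l,t,r,b) in {'top':(150,140,370,305),'side':(180,110,380,310)}.items():
    im=cv2.imread(f'pics/{n}0.png')[t:b,l:r]; cv2.imwrite(f'pics/{n}0z.png',cv2.resize(im,None,fx=3,fy=3,interpolation=cv2.INTER_CUBIC))
```

```text
(no output)
```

View pics/top0.png

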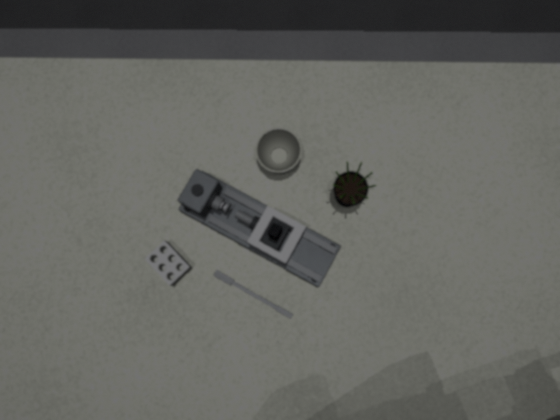

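View pics/top0z.png

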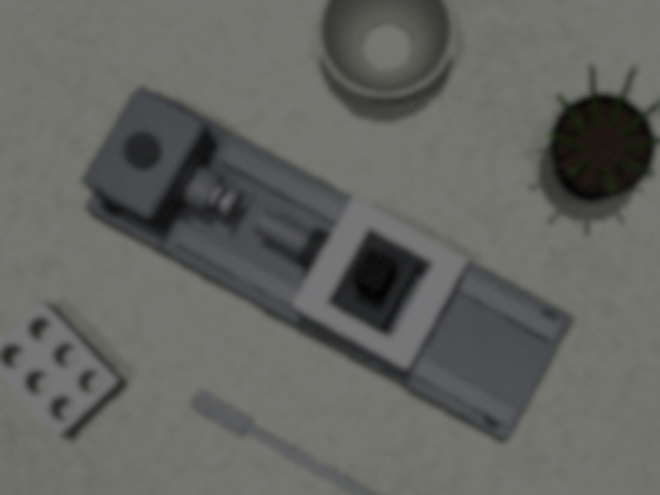

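View pics/side0z.png

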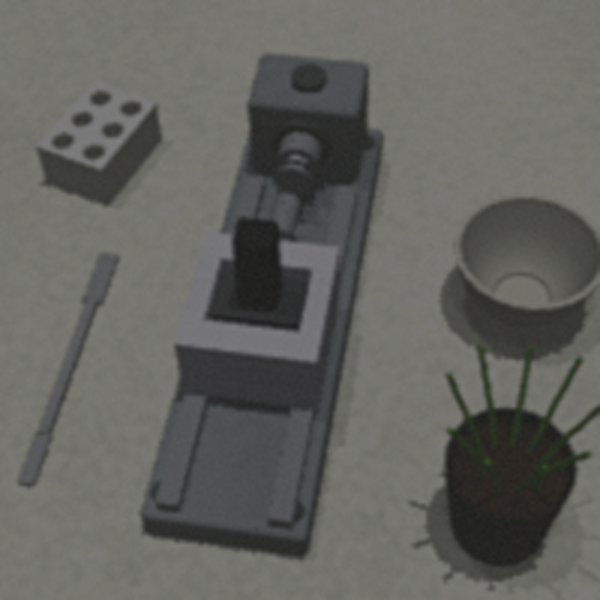

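View pics/side0.png

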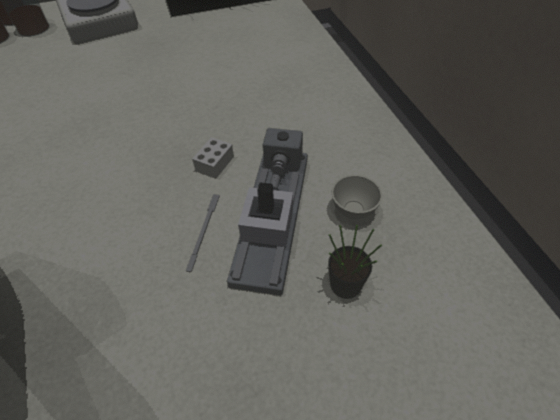

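Top view: the anvil is at upper left (200,190), the carriage with its black post at (276,233), and the rear of the base at lower right (330,255). Next I'll measure the axes.

```bash
python3 - <<'E'
from h import *
np.set_printoptions(precision=2,suppress=True)
f=lambda u,v:(150+(u+.5)/3-.5,140+(v+.5)/3-.5)
C=[ray('top',*f(*p),75)[:2] for p in [(358,195),(470,264),(405,370),(293,304)]]
print('carr',C,np.mean(C,0),[np.linalg.norm(C[i]-C[i-1]) for i in range(4)])
B=[ray('top',*f(*p),22)[:2] for p in [(573,317),(506,440)]]
print('base rear',B,np.linalg.norm(B[0]-B[1]),np.mean(B,0))
A=[ray('top',*f(*p),85)[:2] for p in [(140,88),(212,132),(152,222),(85,180)]]
print('anvil',A,np.mean(A,0),[np.linalg.norm(A[i]-A[i-1]) for i in range(4)])
d=np.mean(A,0)-np.mean(B,0); print('yaw from anvil-rear',np.degrees(np.arctan2(d[1],d[0])),np.linalg.norm(d))
d=np.mean(A,0)-np.mean(C,0); print('yaw',np.degrees(np.arctan2(d[1],d[0])),np.linalg.norm(d))
print('win',np.mean([ray('top',*f(*p),75)[:2] for p in [(372,230),(430,265),(388,333),(332,298)]],0))
g=lambda u,v:(180+(u+.5)/3-.5,110+(v+.5)/3-.5)
print('post side top', ray('side',*g(257,222),125))
# post top in top camera
print('post top',ray('top',*f(377,275),125))
E
python3 - <<'E'
import sys; sys.path.insert(0,'.')
import cv2
for n,(l,t,r,b) in {'top':(175,160,325,275),'side':(225,125,325,250)}.items():
    im=cv2.imread(f'pics/{n}0.png')[t:b,l:r]; k=min(800/(r-l),600/(b-t));im=cv2.convertScaleAbs(im,alpha=2.2)
    k=int(k);print(n,k);cv2.imwrite(f'pics/{n}0y.png',cv2.resize(im,None,fx=k,fy=k,interpolation=cv2.INTER_CUBIC))
E
```

```text
carr [array([607.01,  40.59]), array([565.8 , -27.73]), array([501.58,  10.36]), array([540.04,  78.21])] [553.61  25.36] [np.float64(76.8130802998408), np.float64(79.78723749478387), np.float64(74.66428985182857), np.float64(77.9938006408552)]
base rear [array([539.97, -94.67]), array([462.29, -52.78])] 88.25995768331099 [501.13 -73.72]
anvil [array([669.41, 174.1 ]), array([642.68, 129.28]), array([587.07, 163.3 ]), array([612.09, 204.8 ])] [627.81 167.87] [np.float64(65.02874765494138), np.float64(52.183807346192076), np.float64(65.19121273091505), np.float64(48.46588465799795)]
yaw from anvil-rear 62.3290286994703 272.7885687246489
yaw 62.495274497314426 160.66984798035165
win [554.5   25.94]
post side top [555.75  33.17 125.  ]
post top [552.1   26.54 125.  ]
top 5
side 4
```

View pics/wrist0.png

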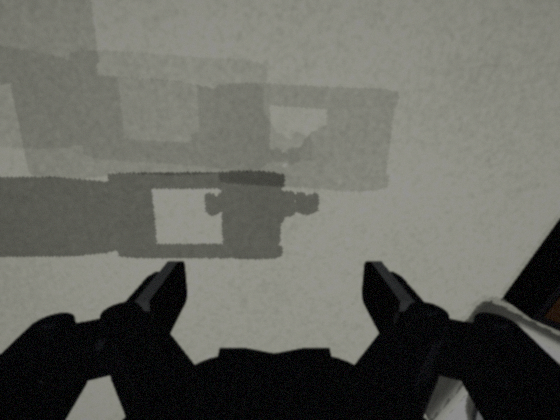

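```bash
ls pics
```

```text
side0.png
side0y.png
side0z.png
top0.png
top0y.png
top0z.png
wrist0.png
```

View pics/top0y.png

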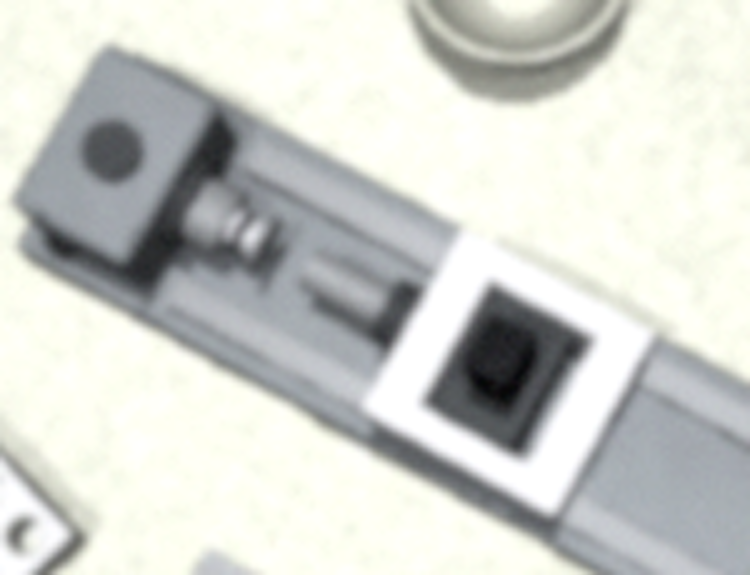

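View pics/side0y.png

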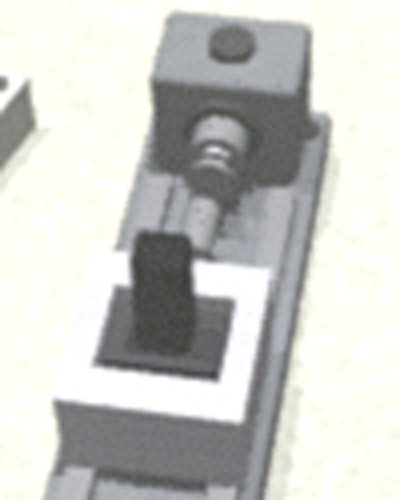

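Yaw is about 62.4° and the post is near (553,26), and carriage, anvil and rear-base measurements all agree on this. The spindle looks about 10 mm short of the plunger. I'll move above the post.

>>> arm_command:
  steps: "0 0 -24 -32 0; 0 0 -24 -32 0; 0 0 -24 -32 0; 0 0 -24 -32 0; 0 0 -24 -32 0"
  newtons: 60

```text
time_s: 0.97
ee_pos: [328.2, -352.3, 239.4]
tool_rot: [[0.0, 0.397, -0.918], [-0.0, -0.918, -0.397], [-1.0, 0.0, -0.0]]
contact_force: [0.9, -0.2, 0.3]
opening: 85.2
```

>>> arm_command:
  steps: "0 0 -24 -32 0; 0 0 -24 -32 0; 0 0 -24 -32 0; 0 0 -24 -32 0; 0 0 -24 -32 0"

```text
time_s: 1.38
ee_pos: [427.4, -178.4, 239.6]
tool_rot: [[0.001, 0.397, -0.918], [-0.001, -0.918, -0.397], [-1.0, 0.001, -0.001]]
contact_force: [1.0, -0.0, 1.0]
opening: 85.2
```

>>> arm_command:
  steps: "0 0 -24 -32 0; 0 0 -24 -32 0; 0 0 -24 -32 0; 0 0 -24 -32 0; 0 0 -24 -32 0"

```text
time_s: 1.8
ee_pos: [526.6, -4.5, 239.6]
tool_rot: [[0.001, 0.398, -0.917], [-0.0, -0.917, -0.398], [-1.0, 0.0, -0.0]]
contact_force: [0.2, -0.5, 0.5]
opening: 85.1
```

>>> arm_command:
  steps: "0 0 0 0 7; 0 0 0 0 7; 0 0 0 0 7; 0 0 0 0 7; 0 0 0 0 7"

```text
time_s: 2.22
ee_pos: [526.0, -6.3, 239.3]
tool_rot: [[0.0, -0.206, -0.979], [-0.0, -0.979, 0.206], [-1.0, 0.0, -0.0]]
contact_force: [0.2, -0.4, -0.6]
opening: 85.5
```

>>> arm_command:
  steps: "0 0 0 0 7; 0 0 0 0 7; 0 0 0 0 2; 0 0 0 0 0"

```text
time_s: 2.55
ee_pos: [525.9, -6.5, 239.4]
tool_rot: [[0.0, -0.463, -0.886], [-0.0, -0.886, 0.463], [-1.0, 0.0, -0.0]]
contact_force: [-0.4, -0.5, -0.7]
opening: 85.4
```

```bash
cat >> h.py <<'E'
def st():
    s=arm.read_state(); R=np.array(s['tool_rot']); p=np.array(s['ee_pos'])
    print('t',round(s['time_s'],2),'p',p.round(2),'yaw y',round(np.degrees(np.arctan2(R[1,1],R[0,1])),2),'xdown',R[:,0].round(4),'q',np.round(s['qpos'],2),'open',round(s['opening'],1),'F',np.round(s['contact_force'],2)); return s,R,p
E
python3 - <<'E'
from h import *
s,R,p=st()
snap('wrist','w1.png'); 
for k in('post','carriage'):
    for r in arm.cut_out('wrist',k)[:2]: print(k,r['confidence'],r['bbox'])
for z in (75,125): print(z,proj('wrist',[553.6,26,z]))
st()
E
```

```text
t 2.55 p [525.92  -6.5  239.35] yaw y -117.6 xdown [ 2.e-04 -1.e-04 -1.e+00] q [-0.03  0.24  1.67 -0.    1.22  2.02] open 85.4 F [-0.39 -0.46 -0.73]
post 0.62 [208.1, 167.2, 251.0, 217.9]
carriage 0.57 [155.4, 152.7, 272.9, 230.1]
75 [232.0704894  191.28412573]
125 [224.20479699 202.76691012]
t 2.7 p [525.92  -6.52 239.35] yaw y -117.52 xdown [ 1.e-04 -1.e-04 -1.e+00] q [-0.03  0.24  1.67 -0.    1.22  2.02] open 85.5 F [-0.21  0.65  0.84]
```

View pics/w1.png

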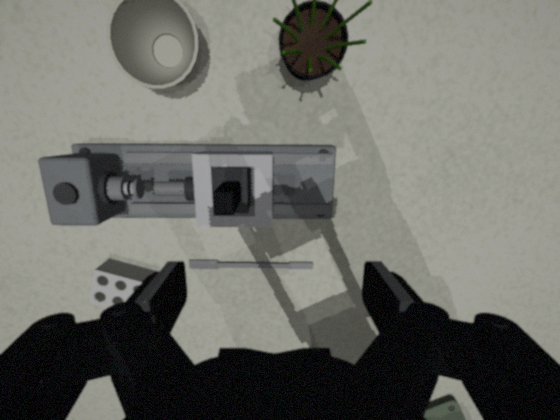

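Run:
```python
import cv2
im=cv2.convertScaleAbs(cv2.imread('pics/w1.png')[130:235,90:290],alpha=2.); cv2.imwrite('pics/w1z.png',cv2.resize(im,None,fx=4,fy=4,interpolation=cv2.INTER_CUBIC))
```

```text
(no output)
```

View pics/w1z.png

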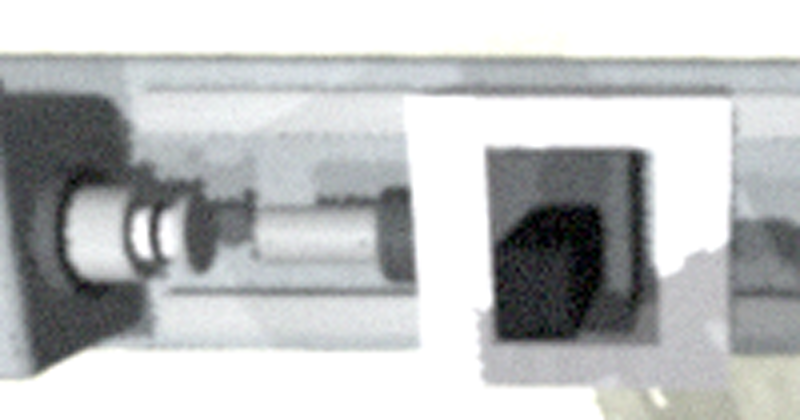

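The predicted post top (224,203) matches the picture (about 224,202). Now over it and down.

>>> arm_command:
  steps: "0 0 -21 -5 0; 0 0 -20.5 -4.5 0; 0 30 0 0 0; 0 30 0 0 0; 0 0 0 0 0"

```text
time_s: 3.12
ee_pos: [550.1, 26.1, 174.0]
tool_rot: [[-0.011, -0.462, -0.887], [-0.0, -0.887, 0.462], [-1.0, 0.006, 0.01]]
contact_force: [-1.4, -0.6, -1.7]
opening: 85.8
```

>>> arm_command:
  steps: "0 30 0 0 0; 0 30 0 0 0; 0 15 0 0 0; 0 8 0 0 0; 0 0 0 0 0"

```text
time_s: 3.53
ee_pos: [553.2, 25.7, 95.7]
tool_rot: [[-0.002, -0.463, -0.886], [-0.0, -0.886, 0.463], [-1.0, 0.001, 0.002]]
contact_force: [0.3, 0.4, -0.2]
opening: 85.1
```

Run:
```python
from h import *
s,R,p=st()
snap('wrist','w2.png'); snap('side','s2.png');snap('top','t2.png')
im=cv2.convertScaleAbs(cv2.imread('pics/s2.png')[110:260,200:340],alpha=2.2);cv2.imwrite('pics/s2z.png',cv2.resize(im,None,fx=4,fy=4,interpolation=cv2.INTER_CUBIC))
print(proj('wrist',[553.6,26,125]))
```

```text
t 3.53 p [553.17  25.73  95.71] yaw y -117.57 xdown [-2.1e-03 -1.0e-04 -1.0e+00] q [ 0.03  0.42  1.81 -0.    0.91  2.08] open 85.1 F [ 0.26  0.37 -0.21]
[271.55148229 308.00144652]
```

View pics/w2.png

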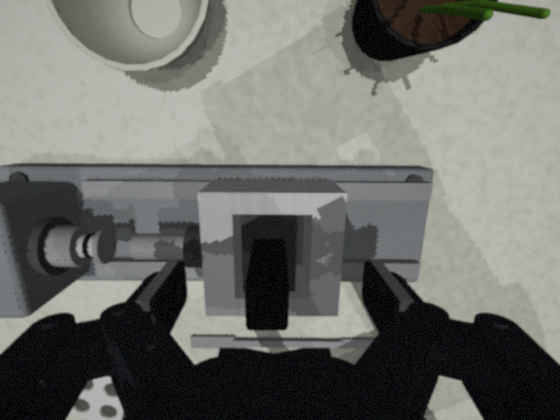

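View pics/s2z.png

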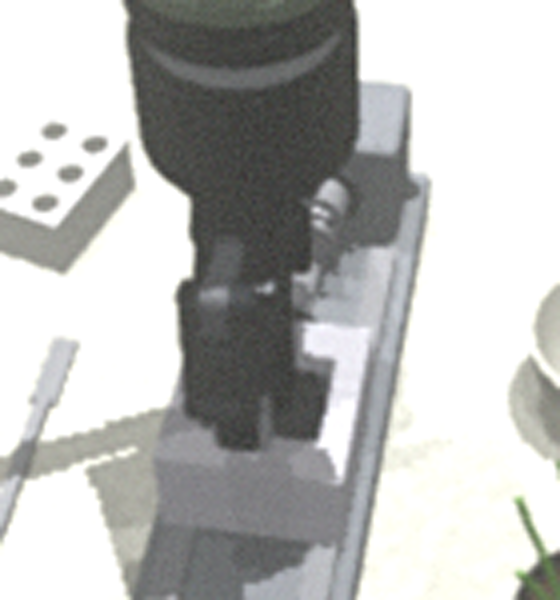

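The wrist view shows the post between the jaws at (267,308). The spindle and tip disc show clearly at left (110,245). Closing.

>>> arm_command:
  steps: "255 0 0 0 0; 255 0 0 0 0; 255 0 0 0 0; 255 0 0 0 0; 255 0 0 0 0"
  newtons: 60

```text
time_s: 4.1
ee_pos: [553.6, 25.9, 96.6]
tool_rot: [[0.0, -0.463, -0.886], [-0.0, -0.886, 0.463], [-1.0, -0.0, -0.0]]
contact_force: [-0.8, -0.4, -0.3]
opening: 25.5
```

>>> arm_command:
  steps: "255 0 0 0 0; 255 0 0 0 0; 255 0 0 0 0; 255 0 0 0 0; 255 0 0 0 0"

```text
time_s: 4.52
ee_pos: [553.8, 26.1, 96.7]
tool_rot: [[0.001, -0.463, -0.886], [0.0, -0.886, 0.463], [-1.0, -0.001, -0.001]]
contact_force: [-1.1, 1.3, 5.4]
opening: 17.3
```

Run:
```python
from h import *
s,R,p=st()
snap('wrist','w3.png')
```

```text
t 4.52 p [553.83  26.11  96.73] yaw y -117.6 xdown [ 8.e-04  4.e-04 -1.e+00] q [0.03 0.42 1.81 0.   0.91 2.08] open 17.3 F [-1.1   1.3   5.37]
```

View pics/w3.png

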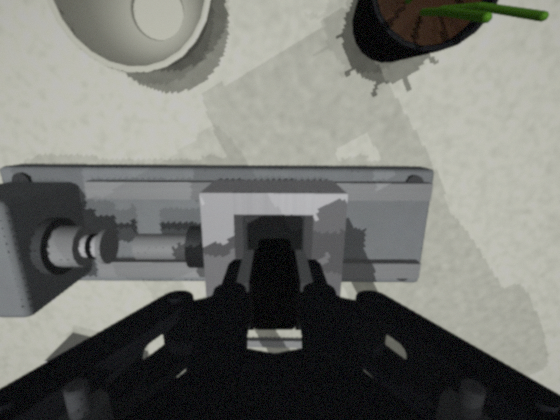

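Gripped (17.3 mm). Draw back slowly through the play and watch the force; tool +y is backward.

>>> arm_command:
  steps: "255 0 1 0 0; 255 0 1 0 0; 255 0 1 0 0; 255 0 0 0 0"

```text
time_s: 4.9
ee_pos: [552.4, 23.4, 96.7]
tool_rot: [[0.001, -0.463, -0.886], [0.0, -0.886, 0.463], [-1.0, -0.001, -0.001]]
contact_force: [0.6, 2.2, 6.1]
opening: 17.3
```

>>> arm_command:
  steps: "255 0 1 0 0; 255 0 1 0 0; 255 0 1 0 0; 255 0 0 0 0"

```text
time_s: 5.23
ee_pos: [551.3, 21.3, 96.7]
tool_rot: [[0.002, -0.464, -0.886], [0.002, -0.886, 0.464], [-1.0, -0.002, -0.001]]
contact_force: [0.4, 4.6, 4.4]
opening: 17.5
```

>>> arm_command:
  steps: "255 0 1 0 0; 255 0 1 0 0; 255 0 1 0 0; 255 0 0 0 0"

```text
time_s: 5.57
ee_pos: [550.6, 20.0, 96.7]
tool_rot: [[0.003, -0.464, -0.886], [0.004, -0.886, 0.464], [-1.0, -0.005, -0.001]]
contact_force: [2.4, 10.6, 3.3]
opening: 17.2
```

>>> arm_command:
  steps: "255 0 1 0 0; 255 0 1 0 0; 255 0 1 0 0; 255 0 0 0 0"

```text
time_s: 5.9
ee_pos: [549.3, 17.4, 96.8]
tool_rot: [[0.003, -0.464, -0.886], [0.004, -0.886, 0.464], [-1.0, -0.005, -0.001]]
contact_force: [2.1, 11.1, 4.2]
opening: 17.3
```

>>> arm_command:
  steps: "255 0 2 0 0; 255 0 2 0 0; 255 0 2 0 0; 255 0 2 0 0; 255 0 0 0 0"

```text
time_s: 6.32
ee_pos: [545.4, 10.2, 96.7]
tool_rot: [[0.003, -0.464, -0.886], [0.004, -0.886, 0.464], [-1.0, -0.004, -0.001]]
contact_force: [1.8, 9.9, 4.5]
opening: 17.4
```

>>> arm_command:
  steps: "255 0 2 0 0; 255 0 2 0 0; 255 0 2 0 0; 255 0 2 0 0; 255 0 0 0 0"

```text
time_s: 6.73
ee_pos: [541.6, 3.1, 96.7]
tool_rot: [[0.003, -0.464, -0.886], [0.004, -0.886, 0.464], [-1.0, -0.004, -0.001]]
contact_force: [1.3, 10.2, 4.5]
opening: 17.3
```

Run:
```python
from h import *
s,R,p=st(); ax=np.array([.4633,.8862]); print('s',p[:2]@ax)
snap('wrist','w4.png'); snap('top','t4.png')
a=cv2.imread('pics/top0.png')[170:275,200:320]; b=cv2.imread('pics/t4.png')[170:275,200:320]
im=cv2.convertScaleAbs(np.hstack([a,b]),alpha=1.3);cv2.imwrite('pics/t4z.png',cv2.resize(im,None,fx=3.3,fy=3.3,interpolation=cv2.INTER_CUBIC))
for k in('carriage',):
    for r in arm.cut_out('top',k)[:2]: print(k,r['confidence'],r['bbox'])
```

```text
t 6.73 p [541.64   3.06  96.73] yaw y -117.65 xdown [ 0.0026  0.0036 -1.    ] q [-0.02  0.4   1.84  0.    0.9   2.03] open 17.3 F [ 1.3  10.23  4.5 ]
s 253.6527888179991
carriage 0.97 [259.5, 242.0, 301.7, 272.8]
```

View pics/w4.png

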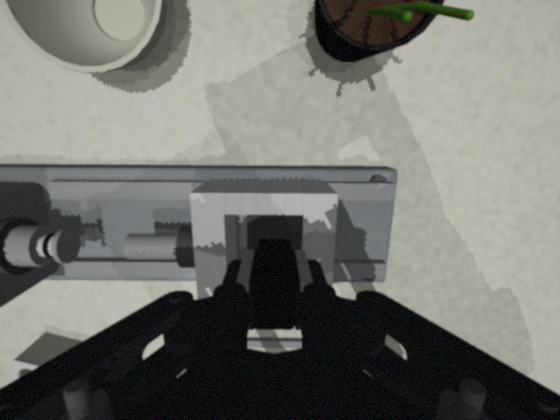

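View pics/t4z.png

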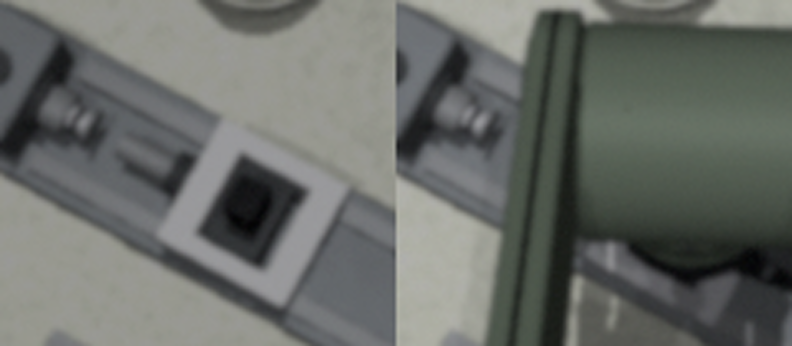

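Run:
```python
import cv2,numpy as np
a=cv2.imread('pics/w3.png')[170:320,150:400]; b=cv2.imread('pics/w4.png')[170:320,150:400]
im=cv2.convertScaleAbs(np.vstack([a,b]),alpha=1.6);cv2.imwrite('pics/w34z.png',cv2.resize(im,(500*1,600),interpolation=cv2.INTER_CUBIC))
# row profile matching of edge: gray rows 195-205
for r in (200,207):
  for f in ('w3','w4'):
    g=cv2.cvtColor(cv2.imread(f'pics/{f}.png'),cv2.COLOR_BGR2GRAY)[r-3:r+4].mean(0); d=np.gradient(g)
    print(f,r,'front',170+np.argmax(d[170:215]),'rear',325+np.argmin(d[325:365]))
from h import *
c=arm.calibration('wrist');V=np.array(c['view'])
print([ray('wrist',u,200,75)[:2]@[.4633,.8862] for u in(190,200,338,346)])
```

```text
w3 200 front 199 rear 348
w4 200 front 190 rear 337
w3 207 front 200 rear 325
w4 207 front 190 rear 337
[np.float64(297.8486886488907), np.float64(292.4193490191158), np.float64(217.63090805343424), np.float64(213.30313429963442)]
```

View pics/w34z.png

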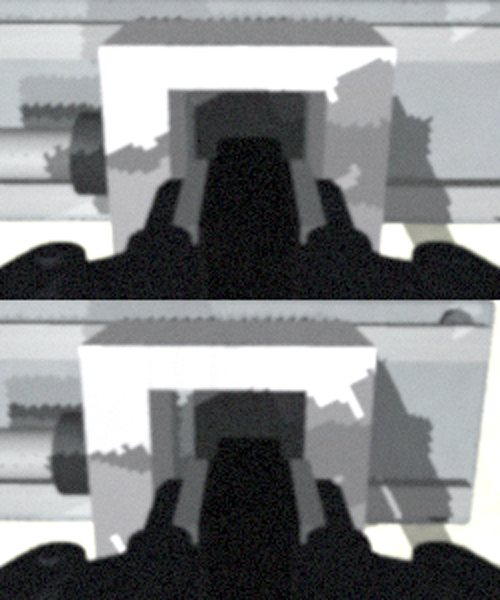

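Run:
```python
import cv2,numpy as np
from h import *
im=cv2.convertScaleAbs(cv2.imread('pics/w4.png')[200:300,0:200],alpha=1.8);cv2.imwrite('pics/w4z.png',cv2.resize(im,None,fx=4,fy=4,interpolation=cv2.INTER_CUBIC))
ax=np.array([.4633,.8862])
for u,v,z in [(126,247,58),(78,245,58),(190,200,75),(337,200,75)]: print(u,z,ray('wrist',u,v,z)[:2]@ax)
```

```text
126 58 345.5898143307147
78 58 375.6522955932011
190 75 297.8486886488907
337 75 218.17193968208736
```

View pics/w4z.png

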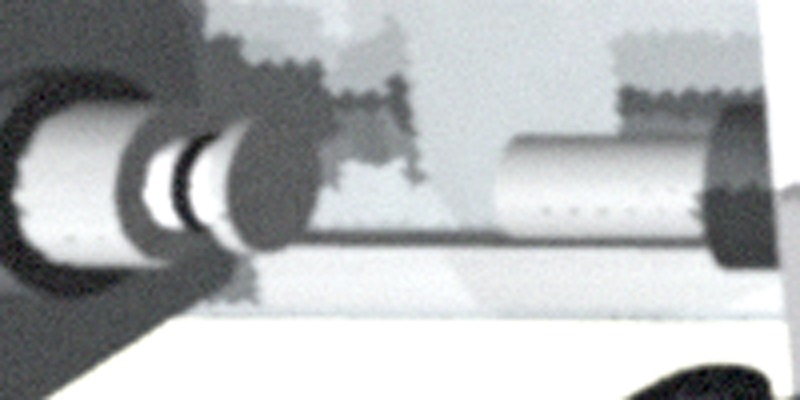

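The carriage has gone back about 20.5 mm and the slide is at the rear end of its play. The gap to the plunger is now about 36 mm. Going forward, briskly at first.

>>> arm_command:
  steps: "255 0 -2.5 0 0; 255 0 -2.5 0 0; 255 0 -2.5 0 0; 255 0 -2.5 0 0; 255 0 -2 0 0"

```text
time_s: 7.3
ee_pos: [545.9, 11.1, 96.7]
tool_rot: [[-0.0, -0.463, -0.887], [-0.001, -0.887, 0.463], [-1.0, 0.001, -0.0]]
contact_force: [-2.4, -1.2, 6.8]
opening: 17.0
```

>>> arm_command:
  steps: "255 0 -2 0 0; 255 0 -2 0 0; 255 0 -2 0 0; 255 0 -2 0 0; 255 0 0 0 0"

```text
time_s: 7.72
ee_pos: [548.6, 16.4, 96.7]
tool_rot: [[-0.003, -0.462, -0.887], [-0.004, -0.887, 0.462], [-1.0, 0.005, 0.0]]
contact_force: [-5.1, -7.8, 8.9]
opening: 17.1
```

>>> arm_command:
  steps: "255 0 -2 0 0; 255 0 -2 0 0; 255 0 -2 0 0; 255 0 -2 0 0; 255 0 0 0 0"

```text
time_s: 8.13
ee_pos: [552.3, 23.3, 96.7]
tool_rot: [[-0.003, -0.462, -0.887], [-0.005, -0.887, 0.462], [-1.0, 0.005, 0.0]]
contact_force: [-5.1, -9.2, 8.6]
opening: 17.3
```

>>> arm_command:
  steps: "255 0 -2 0 0; 255 0 -2 0 0; 255 0 -2 0 0; 255 0 0 0 0"

```text
time_s: 8.47
ee_pos: [555.1, 28.6, 96.7]
tool_rot: [[-0.003, -0.462, -0.887], [-0.005, -0.887, 0.462], [-1.0, 0.005, 0.0]]
contact_force: [-4.6, -8.7, 8.6]
opening: 17.5
```

```bash
cat >> h.py <<'E'
def look(f):
    s,R,p=st(); ax=np.array([.4633,.8862]); lat=np.array([-.8862,.4633]); F=np.array(s['contact_force'])
    print('s',p[:2]@ax,'lat',p[:2]@lat,'Fs',F[:2]@ax,'Flat',F[:2]@lat)
    snap('wrist',f+'.png'); im=cv2.convertScaleAbs(cv2.imread(f'pics/{f}.png')[190:290,0:240],alpha=1.8);cv2.imwrite(f'pics/{f}z.png',cv2.resize(im,None,fx=3.3,fy=3.3,interpolation=cv2.INTER_CUBIC))
E
python3 -c "from h import *;look('w5')"
```

```text
t 8.47 p [555.13  28.61  96.71] yaw y -117.53 xdown [-0.0025 -0.0046 -1.    ] q [ 0.03  0.42  1.81 -0.01  0.92  2.09] open 17.5 F [-4.56 -8.69  8.59]
s 282.54520767188546 lat -478.70043160442606 Fs -9.808875835021533 Flat 0.01559784693692073
```

View pics/w5z.png

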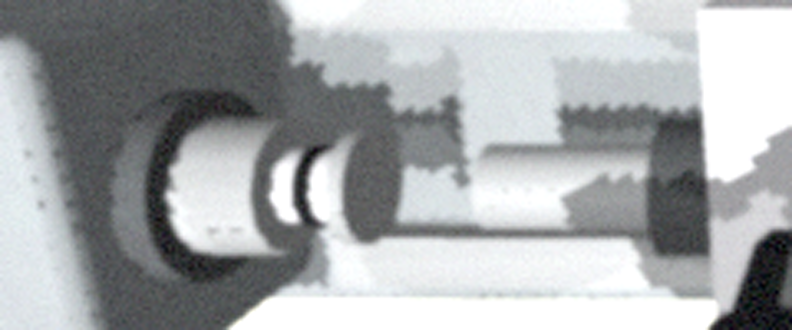

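Running friction is about 10 N. The remaining gap from tip (145 px) to disc (113 px) is about 18 mm.

>>> arm_command:
  steps: "255 0 -2 0 0; 255 0 -2 0 0; 255 0 -2 0 0; 255 0 -2 0 0; 255 0 0 0 0"

```text
time_s: 8.93
ee_pos: [558.9, 35.7, 96.7]
tool_rot: [[-0.003, -0.462, -0.887], [-0.005, -0.887, 0.462], [-1.0, 0.005, 0.0]]
contact_force: [-5.7, -7.9, 8.6]
opening: 17.4
```

>>> arm_command:
  steps: "255 0 -1 0 0; 255 0 -1 0 0; 255 0 -1 0 0; 255 0 0 0 0; 255 0 0 0 0"

```text
time_s: 9.35
ee_pos: [560.2, 38.1, 96.7]
tool_rot: [[-0.003, -0.462, -0.887], [-0.005, -0.887, 0.462], [-1.0, 0.005, 0.0]]
contact_force: [-5.0, -9.3, 8.4]
opening: 17.4
```

```bash
python3 -c "from h import *;look('w6')"
```

```text
t 9.35 p [560.17  38.12  96.74] yaw y -117.54 xdown [-0.0025 -0.0048 -1.    ] q [ 0.05  0.43  1.79 -0.01  0.93  2.1 ] open 17.4 F [-5.04 -9.33  8.36]
s 293.31110678429167 lat -478.75664291305225 Fs -10.600861525224254 Flat 0.14973995013224312
```

View pics/w6z.png

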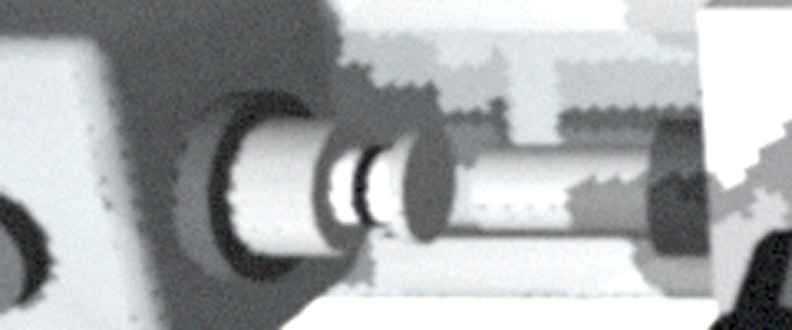

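Roughly 6 mm left. Slow steps from here.

>>> arm_command:
  steps: "255 0 -0.8 0 0; 255 0 -0.8 0 0; 255 0 -0.8 0 0; 255 0 -0.6 0 0; 255 0 0 0 0"

```text
time_s: 9.82
ee_pos: [561.5, 40.7, 96.7]
tool_rot: [[-0.003, -0.462, -0.887], [-0.005, -0.887, 0.462], [-1.0, 0.006, 0.0]]
contact_force: [-5.9, -9.1, 9.1]
opening: 17.3
```

>>> arm_command:
  steps: "255 0 -0.5 0 0; 255 0 -0.5 0 0; 255 0 0 0 0; 255 0 0 0 0"

```text
time_s: 10.15
ee_pos: [562.0, 41.5, 96.7]
tool_rot: [[-0.003, -0.462, -0.887], [-0.005, -0.887, 0.462], [-1.0, 0.006, 0.0]]
contact_force: [-5.2, -8.8, 8.7]
opening: 17.3
```

>>> arm_command:
  steps: "255 0 -0.5 0 0; 255 0 -0.5 0 0; 255 0 0 0 0; 255 0 0 0 0"

```text
time_s: 10.48
ee_pos: [562.4, 42.4, 96.7]
tool_rot: [[-0.003, -0.462, -0.887], [-0.005, -0.887, 0.462], [-1.0, 0.006, 0.0]]
contact_force: [-5.4, -9.9, 8.6]
opening: 17.3
```

```bash
python3 -c "from h import *;look('w7')"
```

```text
t 10.48 p [562.44  42.42  96.71] yaw y -117.53 xdown [-0.0026 -0.005  -1.    ] q [ 0.06  0.43  1.79 -0.01  0.93  2.11] open 17.3 F [-5.35 -9.95  8.61]
s 298.17370111059347 lat -478.78511513503 Fs -11.292576280880844 Flat 0.1348628111934064
```

View pics/w7z.png

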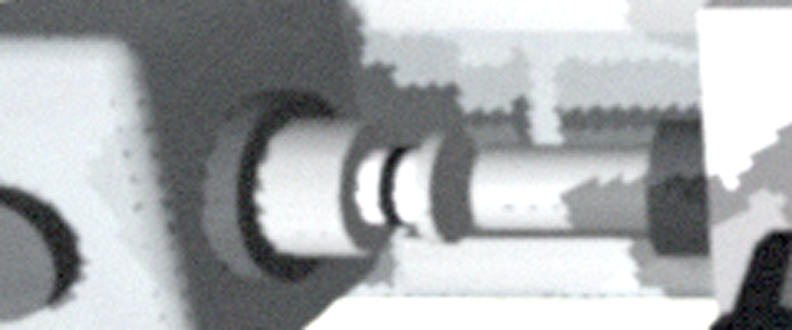

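>>> arm_command:
  steps: "255 0 -0.5 0 0; 255 0 -0.5 0 0; 255 0 0 0 0; 255 0 0 0 0"

```text
time_s: 10.87
ee_pos: [562.9, 43.3, 96.7]
tool_rot: [[-0.003, -0.462, -0.887], [-0.005, -0.887, 0.462], [-1.0, 0.006, 0.0]]
contact_force: [-5.0, -10.3, 8.5]
opening: 17.3
```

```bash
cat >> h.py <<'E'
def favg(n=5):
    ax=np.array([.4633,.8862]); o=[]
    for _ in range(n):
        s=arm.read_state(); o.append([np.array(s['contact_force'])[:2]@ax, np.array(s['ee_pos'])[:2]@ax]); arm.camera('wrist')
    o=np.array(o); print('t',round(s['time_s'],2),'Fs',o[:,0].mean().round(2),'+-',(o[:,0].std()/n**.5).round(2),'s',o[:,1].mean().round(2))
E
python3 -c "from h import *;favg()"
```

```text
t 11.07 Fs -10.99 +- 0.22 s 299.17
```

>>> arm_command:
  steps: "255 0 -0.5 0 0; 255 0 -0.5 0 0; 255 0 0 0 0; 255 0 0 0 0"

```text
time_s: 11.45
ee_pos: [563.4, 44.2, 96.7]
tool_rot: [[-0.003, -0.462, -0.887], [-0.005, -0.887, 0.462], [-1.0, 0.006, -0.0]]
contact_force: [-4.7, -10.6, 8.2]
opening: 17.3
```

```bash
python3 -c "from h import *;favg()"
```

```text
t 11.65 Fs -11.07 +- 0.17 s 300.16
```

>>> arm_command:
  steps: "255 0 -0.5 0 0; 255 0 -0.5 0 0; 255 0 0 0 0; 255 0 0 0 0"

```text
time_s: 12.03
ee_pos: [563.8, 45.0, 96.7]
tool_rot: [[-0.003, -0.462, -0.887], [-0.005, -0.887, 0.462], [-1.0, 0.006, 0.0]]
contact_force: [-5.0, -9.4, 9.3]
opening: 17.3
```

```bash
python3 -c "from h import *;favg();look('w8')"
```

```text
t 12.23 Fs -10.67 +- 0.25 s 301.16
t 12.28 p [563.84  45.05  96.73] yaw y -117.53 xdown [-0.0026 -0.005  -1.    ] q [ 0.06  0.43  1.78 -0.01  0.93  2.12] open 17.4 F [-5.01 -9.11  8.53]
s 301.1447058018743 lat -478.8023389421144 Fs -10.398203569700142 Flat 0.2211192004741664
```

View pics/w8z.png

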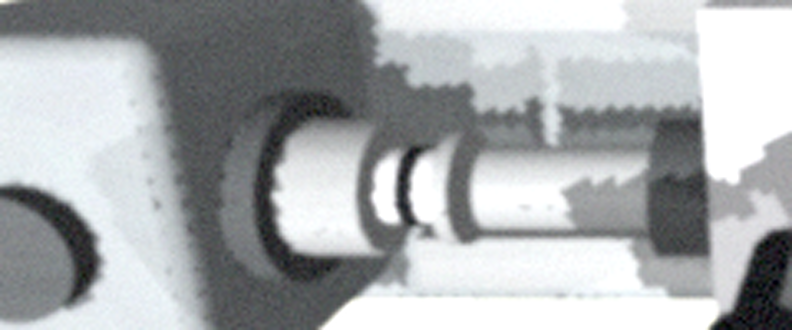

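No contact yet; the baseline is 10.9 N.

>>> arm_command:
  steps: "255 0 -0.5 0 0; 255 0 -0.5 0 0; 255 0 0 0 0; 255 0 0 0 0"

```text
time_s: 12.67
ee_pos: [564.3, 45.9, 96.7]
tool_rot: [[-0.003, -0.462, -0.887], [-0.005, -0.887, 0.462], [-1.0, 0.006, 0.0]]
contact_force: [-4.8, -9.7, 8.9]
opening: 17.2
```

```bash
python3 -c "from h import *;favg()"
```

```text
t 12.87 Fs -10.87 +- 0.12 s 302.14
```

>>> arm_command:
  steps: "255 0 -0.5 0 0; 255 0 -0.5 0 0; 255 0 0 0 0; 255 0 0 0 0"

```text
time_s: 13.25
ee_pos: [564.8, 46.8, 96.7]
tool_rot: [[-0.003, -0.462, -0.887], [-0.005, -0.887, 0.462], [-1.0, 0.006, -0.0]]
contact_force: [-5.0, -8.9, 10.1]
opening: 17.4
```

```bash
python3 -c "from h import *;favg()"
```

```text
t 13.45 Fs -10.3 +- 0.06 s 303.14
```

>>> arm_command:
  steps: "255 0 -0.5 0 0; 255 0 -0.5 0 0; 255 0 0 0 0; 255 0 0 0 0"

```text
time_s: 13.83
ee_pos: [565.3, 47.7, 96.7]
tool_rot: [[-0.003, -0.462, -0.887], [-0.005, -0.887, 0.462], [-1.0, 0.006, -0.0]]
contact_force: [-4.5, -9.4, 9.2]
opening: 17.2
```

```bash
python3 -c "from h import *;favg();look('w9')"
```

```text
t 14.03 Fs -10.5 +- 0.21 s 304.14
t 14.08 p [565.24  47.71  96.73] yaw y -117.53 xdown [-0.0026 -0.0051 -1.    ] q [ 0.07  0.43  1.78 -0.01  0.93  2.12] open 17.5 F [-4.54 -8.81  8.21]
s 304.1538607752521 lat -478.80786499355355 Fs -9.907966929922823 Flat -0.053037766352585405
```

View pics/w9z.png

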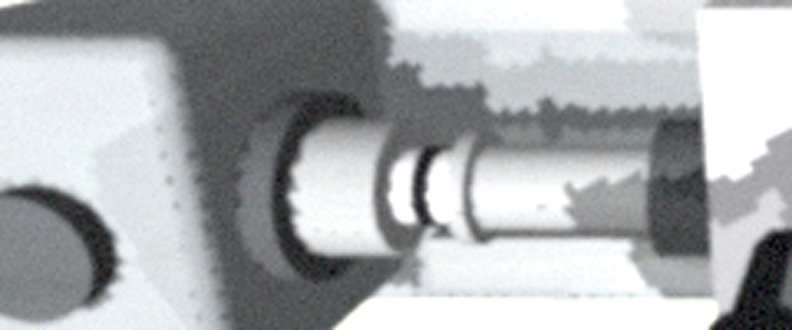

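Still not pressing; the ring-to-mouth gap is unchanged and a dark sliver of the disc face remains. Continue.

>>> arm_command:
  steps: "255 0 -0.5 0 0; 255 0 -0.5 0 0; 255 0 0 0 0; 255 0 0 0 0"

```text
time_s: 14.47
ee_pos: [565.6, 48.4, 96.7]
tool_rot: [[-0.003, -0.462, -0.887], [-0.005, -0.887, 0.462], [-1.0, 0.006, -0.0]]
contact_force: [-4.7, -10.1, 9.1]
opening: 17.5
```

```bash
python3 -c "from h import *;favg()"
```

```text
t 14.67 Fs -11.29 +- 0.16 s 304.94
```

>>> arm_command:
  steps: "255 0 -0.5 0 0; 255 0 -0.5 0 0; 255 0 0 0 0; 255 0 0 0 0"

```text
time_s: 15.05
ee_pos: [565.9, 49.0, 96.7]
tool_rot: [[-0.003, -0.462, -0.887], [-0.006, -0.887, 0.462], [-1.0, 0.007, 0.0]]
contact_force: [-5.2, -10.7, 9.4]
opening: 17.3
```

```bash
python3 -c "from h import *;favg()"
```

```text
t 15.25 Fs -12.38 +- 0.18 s 305.65
```

>>> arm_command:
  steps: "255 0 -0.5 0 0; 255 0 -0.5 0 0; 255 0 0 0 0; 255 0 0 0 0"

```text
time_s: 15.63
ee_pos: [566.3, 49.6, 96.7]
tool_rot: [[-0.003, -0.462, -0.887], [-0.006, -0.887, 0.462], [-1.0, 0.007, 0.0]]
contact_force: [-5.2, -12.9, 8.9]
opening: 17.9
```

```bash
python3 -c "from h import *;favg();look('w10')"
```

```text
t 15.83 Fs -13.39 +- 0.23 s 306.35
t 15.88 p [566.27  49.64  96.73] yaw y -117.52 xdown [-0.0034 -0.0062 -1.    ] q [ 0.07  0.44  1.77 -0.01  0.93  2.13] open 17.5 F [ -5.3  -11.78  10.43]
s 306.3465779305045 lat -478.8313160158483 Fs -12.89354456658321 Flat -0.7605812846205727
```

View pics/w10z.png

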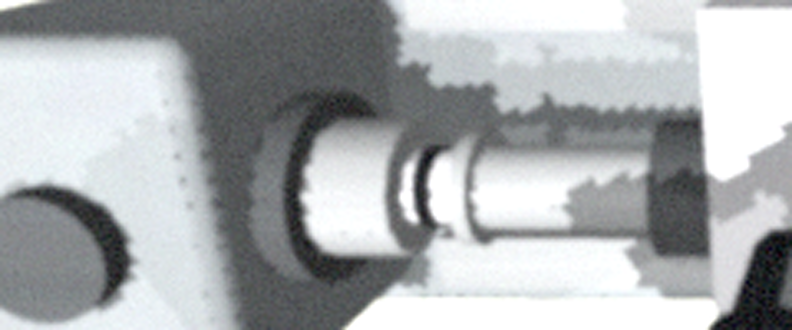

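Contact is clear: about 1.5 N per mm, starting near s=304.4. Now about 1.9 mm in, so about 2.1 mm to go (about 2.9 mm commanded, because of compliance).

>>> arm_command:
  steps: "255 0 -0.5 0 0; 255 0 -0.5 0 0; 255 0 -0.5 0 0; 255 0 0 0 0; 255 0 0 0 0"

```text
time_s: 16.35
ee_pos: [566.8, 50.6, 96.7]
tool_rot: [[-0.004, -0.462, -0.887], [-0.007, -0.887, 0.462], [-1.0, 0.008, 0.0]]
contact_force: [-7.0, -13.3, 9.9]
opening: 17.3
```

```bash
python3 -c "from h import *;favg()"
```

```text
t 16.55 Fs -14.57 +- 0.21 s 307.4
```

>>> arm_command:
  steps: "255 0 -0.5 0 0; 255 0 -0.4 0 0; 255 0 0 0 0; 255 0 0 0 0"

```text
time_s: 16.93
ee_pos: [567.0, 51.1, 96.7]
tool_rot: [[-0.004, -0.462, -0.887], [-0.007, -0.887, 0.462], [-1.0, 0.008, 0.0]]
contact_force: [-5.7, -14.5, 11.0]
opening: 17.7
```

```bash
python3 -c "from h import *;favg();look('w11')"
```

```text
t 17.13 Fs -15.54 +- 0.28 s 308.02
t 17.18 p [567.03  51.11  96.75] yaw y -117.52 xdown [-0.0042 -0.0073 -1.    ] q [ 0.07  0.44  1.77 -0.01  0.94  2.13] open 17.5 F [ -6.69 -14.08  10.37]
s 307.9934520065076 lat -478.82025769840226 Fs -15.572865420770547 Flat -0.5922604833903553
```

View pics/w11z.png

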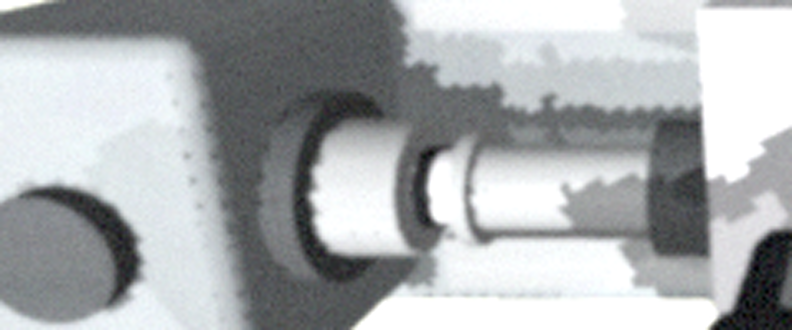

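Run:
```python
import cv2,numpy as np
o=[]
for f,l in (('w9',100),('w10',100),('w11',100)):
    im=cv2.imread(f'pics/{f}.png')[225:270,l:l+60]; o.append(im)
im=cv2.convertScaleAbs(np.hstack(o),alpha=1.5);cv2.imwrite('pics/cmp.png',cv2.resize(im,None,fx=4.4,fy=4.4,interpolation=cv2.INTER_CUBIC))
for f in('w7','w8','w9','w10','w11'):
    g=cv2.imread(f'pics/{f}.png',0)[243:250,105:150].mean(0).astype(int); print(f,g)
```

```text
w7 [ 51  58  79 118 149 165 173 171 157 117  59  29  28  49  99 143 166 170
 167 158 146 138 137 133 119  84  60  53  54  54  53  55  54  53  54  55
  64  93 123 134 138 137 137 138 139]
w8 [132 131 116  80  57  53  57  78 117 149 165 173 172 156 118  62  27  26
  51 102 146 167 171 168 160 149 140 138 136 120  90  62  54  54  54  55
  64  93 122 136 138 139 138 138 138]
w9 [133 134 133 133 132 133 132 120  87  59  53  58  80 118 150 167 174 172
 157 116  59  27  28  53 104 149 168 173 168 163 150 142 139 137 125  95
  71  84 116 134 139 139 139 138 139]
w10 [134 134 134 133 134 133 133 134 133 134 129 109  75  55  54  65 101 138
 153 135  80  32  25  36  74 124 158 172 175 172 160 144 140 139 135 115
  80  82 107 126 137 138 139 139 139]
w11 [134 134 134 134 134 134 135 134 135 134 134 135 134 124  99  67  54  54
  58  52  37  27  29  40  81 134 163 171 173 172 159 145 139 139 133 110
  78  86 112 129 137 138 137 140 139]
```

View pics/cmp.png

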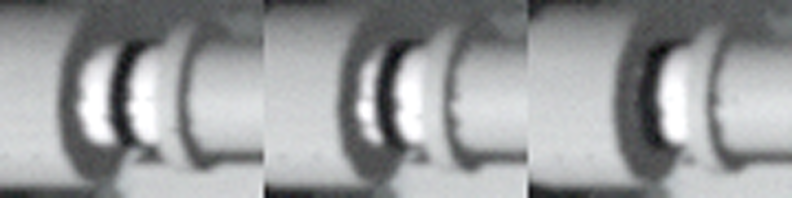

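The white band is nearly gone. Force says about 3.3 mm in and the images about 3.5 mm, so about 0.5 mm more.

>>> arm_command:
  steps: "255 0 -0.4 0 0; 255 0 -0.3 0 0; 255 0 0 0 0; 255 0 0 0 0; 255 0 0 0 0"

```text
time_s: 17.65
ee_pos: [567.3, 51.5, 96.8]
tool_rot: [[-0.004, -0.462, -0.887], [-0.008, -0.887, 0.462], [-1.0, 0.009, 0.0]]
contact_force: [-7.3, -15.4, 10.0]
opening: 17.6
```

Run:
```python
from h import *
favg(8);look('w12'); snap('side','s12.png')
g=cv2.imread('pics/w12.png',0)[243:250,105:150].mean(0).astype(int); print(g)
im=cv2.imread('pics/w12.png')[225:270,100:160];im=cv2.convertScaleAbs(im,alpha=2);cv2.imwrite('pics/w12c.png',cv2.resize(im,None,fx=8,fy=8,interpolation=cv2.INTER_CUBIC))
im=cv2.convertScaleAbs(cv2.imread('pics/s12.png')[120:240,230:330],alpha=2.2);cv2.imwrite('pics/s12z.png',cv2.resize(im,None,fx=5,fy=5,interpolation=cv2.INTER_CUBIC))
```

```text
t 18.0 Fs -16.74 +- 0.26 s 308.48
t 18.05 p [567.25  51.54  96.75] yaw y -117.51 xdown [-0.0044 -0.0076 -1.    ] q [ 0.07  0.44  1.77 -0.01  0.94  2.13] open 17.2 F [ -7.57 -14.34  12.02]
s 308.482541866981 lat -478.8195750662009 Fs -16.21839197062505 Flat 0.06236346123959673
[135 135 134 133 134 134 134 133 134 133 134 134 135 134 121  90  62  53
  51  40  27  26  26  40  87 141 170 174 171 168 160 145 140 139 132 108
  77  79 108 129 138 137 135 137 139]
```

View pics/w12c.png

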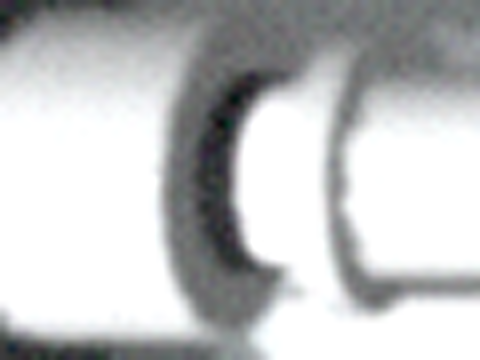

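View pics/s12z.png

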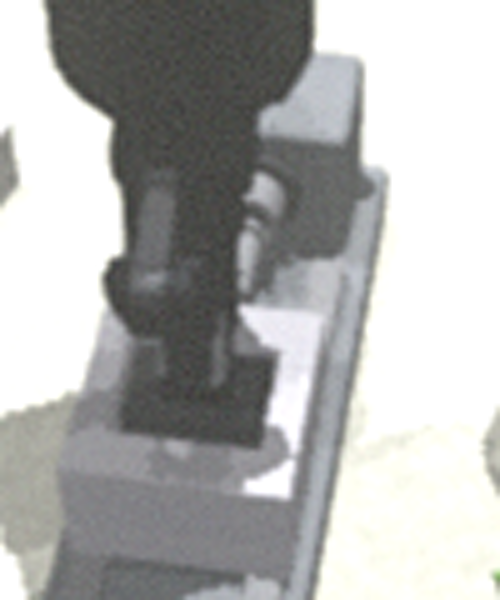

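View pics/w12.png

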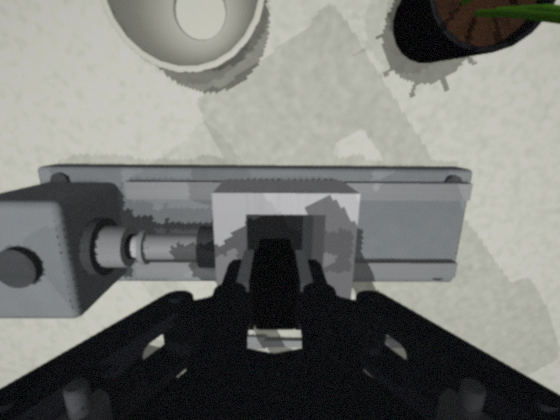

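Force is 16.7 N (10.7 N drag + 6 N) and the black ring just meets the mouth. Next I'll take off most of the arm's wound-up push, still positive forward, before opening.

>>> arm_command:
  steps: "255 0 0.7 0 0; 255 0 0.7 0 0; 255 0 0 0 0; 255 0 0 0 0"

```text
time_s: 18.48
ee_pos: [567.2, 51.5, 96.7]
tool_rot: [[-0.003, -0.462, -0.887], [-0.006, -0.887, 0.462], [-1.0, 0.006, 0.0]]
contact_force: [-5.0, -10.2, 9.2]
opening: 17.3
```

```bash
python3 -c "from h import *;favg(5)"
```

```text
t 18.68 Fs -12.19 +- 0.2 s 308.43
```

>>> arm_command:
  steps: "255 0 0.7 0 0; 255 0 0.7 0 0; 255 0 0.7 0 0; 255 0 0 0 0; 255 0 0 0 0"

```text
time_s: 19.15
ee_pos: [567.2, 51.4, 96.7]
tool_rot: [[-0.001, -0.463, -0.886], [-0.003, -0.886, 0.463], [-1.0, 0.003, -0.0]]
contact_force: [-1.4, -4.1, 6.8]
opening: 17.5
```

```bash
python3 -c "from h import *;favg(5)"
```

```text
t 19.35 Fs -5.17 +- 0.22 s 308.36
```

5 N remains and the position is unchanged. Opening.

>>> arm_command:
  steps: "90 0 0 0 0; 90 0 0 0 0; 90 0 0 0 0; 90 0 0 0 0; 90 0 0 0 0"

```text
time_s: 19.82
ee_pos: [567.6, 53.1, 96.0]
tool_rot: [[-0.001, -0.463, -0.887], [-0.0, -0.887, 0.463], [-1.0, 0.0, 0.0]]
contact_force: [0.2, 0.0, 0.5]
opening: 55.2
```

```bash
python3 -c "from h import *;favg(2);look('w13')"
```

```text
t 19.87 Fs 0.02 +- 0.06 s 310.0
t 19.92 p [567.68  53.09  96.12] yaw y -117.56 xdown [-2.e-04 -2.e-04 -1.e+00] q [ 0.07  0.44  1.77 -0.    0.93  2.13] open 55.1 F [0.35 1.03 0.32]
s 310.05145120640753 lat -478.4853004146237 Fs 1.0752264877119753 Flat 0.16462799436708406
```

View pics/w13.png

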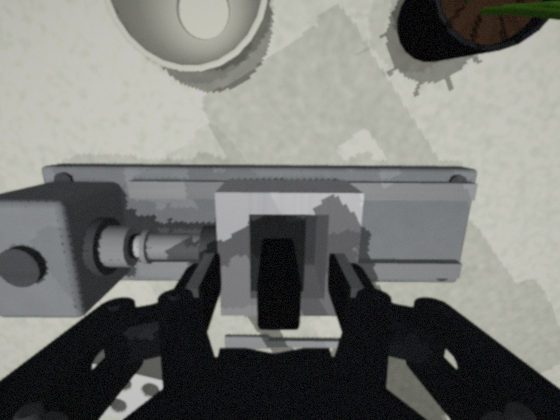

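Released, with zero force. Raise and check.

>>> arm_command:
  steps: "90 -20 0 0 0; 60 -30 0 0 0; 30 -30 0 0 0; 0 -30 0 0 0; 0 -20 0 0 0"

```text
time_s: 20.38
ee_pos: [568.5, 53.1, 229.5]
tool_rot: [[0.004, -0.463, -0.886], [0.0, -0.886, 0.463], [-1.0, -0.002, -0.003]]
contact_force: [0.2, 0.3, -0.4]
opening: 85.1
```

>>> arm_command:
  steps: "0 0 21 10 0; 0 0 20 0 0; 0 0 0 0 0"

```text
time_s: 20.63
ee_pos: [538.1, 19.4, 226.9]
tool_rot: [[-0.001, -0.464, -0.886], [-0.002, -0.886, 0.464], [-1.0, 0.002, -0.0]]
contact_force: [-0.6, -0.1, -0.4]
opening: 85.2
```

Run:
```python
from h import *
st(); snap('wrist','w14.png');snap('side','s14.png');snap('top','t14.png')
im=cv2.convertScaleAbs(cv2.imread('pics/w14.png')[130:235,80:280],alpha=2.); cv2.imwrite('pics/w14z.png',cv2.resize(im,None,fx=4,fy=4,interpolation=cv2.INTER_CUBIC))
im=cv2.convertScaleAbs(cv2.imread('pics/s14.png')[120:240,230:330],alpha=2.2);cv2.imwrite('pics/s14z.png',cv2.resize(im,None,fx=5,fy=5,interpolation=cv2.INTER_CUBIC))
```

```text
t 20.63 p [538.12  19.4  226.89] yaw y -117.64 xdown [-5.0e-04 -1.6e-03 -1.0e+00] q [ 0.02  0.27  1.67 -0.    1.2   2.07] open 85.2 F [-0.59 -0.1  -0.4 ]
```

View pics/w14z.png

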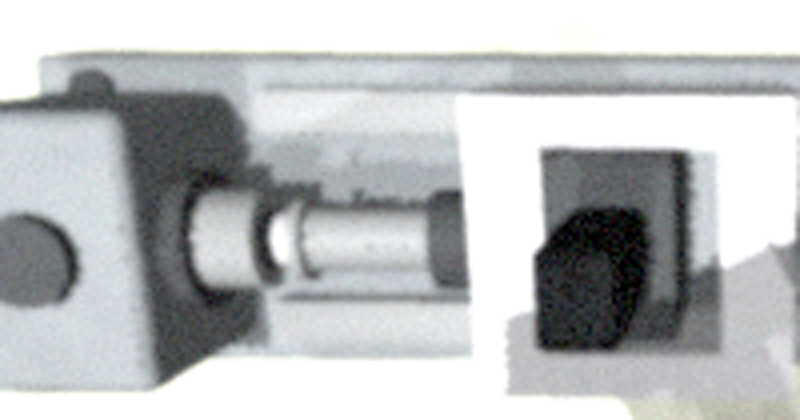

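View pics/s14z.png

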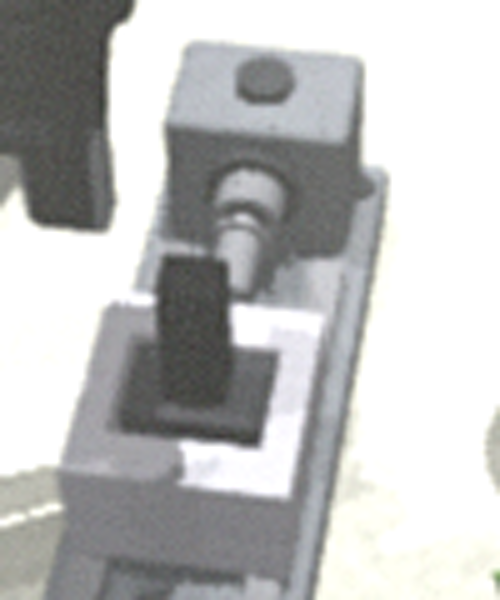

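View pics/t14.png

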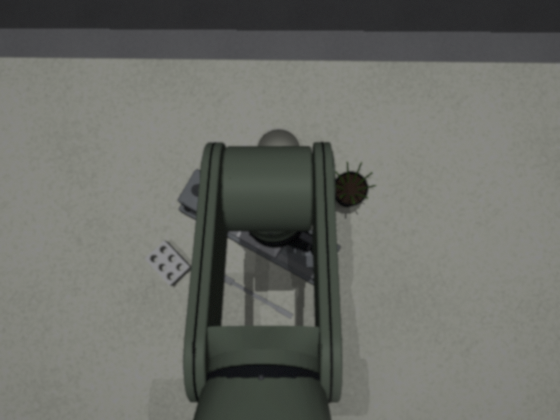

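Run:
```python
from h import *
ax=np.array([.4633,.8862])
S=lambda u,v,z:ray('wrist',80+u/4,130+v/4,z)[:2]@ax
st()
c1,c2=S(459,97,75),S(797,97,75);w1,w2=S(541,150,75),S(719,150,75)
print('carr',c1,c2,c1-c2,(c1+c2)/2,'win',w1,w2,w1-w2,(w1+w2)/2)
print('post top face L,R',S(538,300,125),S(612,300,125),'mid',(S(538,300,125)+S(612,300,125))/2)
```

```text
t 20.78 p [540.12  21.49 226.33] yaw y -117.6 xdown [ 5.e-04  4.e-04 -1.e+00] q [0.02 0.27 1.66 0.   1.2  2.07] open 85.4 F [-0.04  0.17  0.3 ]
carr 343.17226246638245 262.88699048030077 80.28527198608168 303.02962647334164 win 324.3735975269409 281.5812100969138 42.79238743002708 302.9774038119274
post top face L,R 316.75589400242797 301.55626662384014 mid 309.15608031313405
```

The post is +6.1 mm in the carriage's frame (the front end of its play), the ring is at the mouth, and the arm is well clear. Handing in.

```bash
python3 -c "
from h import *
st(); print(arm.job_done())"
```

```text
t 20.78 p [540.12  21.49 226.33] yaw y -117.6 xdown [ 5.e-04  4.e-04 -1.e+00] q [0.02 0.27 1.66 0.   1.2  2.07] open 85.4 F [-0.04  0.17  0.3 ]
the job is handed in; nothing more can be done
None
```

I set the gauge and handed the job in at 20.8 s; no verdict came back. I gripped the post and drew the carriage back about 20.5 mm. I then brought it forward slowly until the spindle pressed the plunger to its mark, eased off the push, opened the jaws and raised the arm clear.

- **Set mark:** the last force before easing off was 16.7 N, which is 10.7 N of drag plus about 6 N from the spring. The black ring meets the barrel's mouth in the pictures, both before letting go and after. No force or picture showed the plunger deeper than about 4 mm.
- **Play:** after release the post measured +6.1 mm in the carriage's frame, so it is at the front end of its play.
- **Clear of the gauge:** the contact force was about zero, and the fingertips were over 130 mm above the carriage. The things around the gauge look unmoved, though the arm hid part of the spatula and bowl in the last overhead picture.
- **Disagreement:** just before the last small push, force put the plunger at 3.3 mm, arm travel and the ring's position in the picture at about 3.6 mm, and the ring already looked almost closed. The set depth is therefore good to about 0.3 mm.

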